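Load the ice crusher and hold its dial on the third setting

ROBOT

A 7-joint arm with a two-finger parallel gripper is mounted at the origin on the work surface. World frame = base frame: x ahead of the robot, y to its left, z up, the work surface at z = 0. Lengths are in mm, angles in degrees, forces in N, time in s.
With the tool pointing down it reaches from about 425 to 875 mm from the base axis. Payload 8.4 kg.
Tool frame: the origin (TCP) lies at the very end of the fingers, on their centre line; the grasp point (between the pads) lies 19 mm behind it; z points along the fingers, y is the line along which they close (so a half turn about z gives the same grasp; the last joint's range is limited). The gripper opens to 87 mm and grips with 3 to 60 N. Pads are 19 mm wide; open, the fingers measure 117 mm over their backs; the gripper's body (75 mm by 190 mm) begins 51 mm behind the grasp point.
Start: joints at [-77.647, 19.091, 2.286, 83.961, -0.768, 76.965, -3.352], TCP at [201.258, 618.028, 222.546] pointing down, gripper open.
Joint ranges: [-147.57, 147.57], [-21.85, 119.76], [-74.77, 79.35], [14.55, 137.4], [-85.83, 265.84], [4.83, 119.75], [-152.11, 152.11]. Speed limits (degrees/s): [127.2, 127.2, 159.86, 159.86, 180, 180, 180].

INTERFACE

Orientations are given as [roll, pitch, yaw] about the fixed x, y, z axes, in that order (R = Rz(yaw) Ry(pitch) Rx(roll)).
In Python, from bench import env gives the robot as it stands. Calls block until the motion is done:
- env.move_ptp(position, orientation): joint-space move of the TCP to a pose.
- env.line_to(position, ori=None, vel=150): straight line of the TCP; ori=None keeps the orientation; vel is the mean speed in mm/s.
- env.movej(angles): joint-space move.
- env.ungrasp() and env.clamp(): open the fingers fully, or close them until they stop; the grip force is fixed at half the most.
- env.pause(seconds).
- env.inverse_kinematics(position, orientation): joint angles nearest the present ones, or None.
- env.observe(): the state.
- env.read_camera(name): name is "scene" or "top"; returns a dict with "pixels" (400x640x3 uint8, red, green, blue), "depth" (400x640 float32, mm along the optical axis (not along the pixel's ray), 0 where there is no reading), "camera_matrix" (3x3 intrinsics, pixels), "distortion" ([k1, k2, p1, p2, k3] as OpenCV has them; the pictures are not rectified), "cam_to_world" (4x4, takes a point from camera to world coordinates). Camera axes: x right, y down, z forward; pixel columns grow to the right and rows downward; lengths in mm; the calibration is good to about 2 mm. A picture is of the moment at which its call begins.
A pose or a line that the arm cannot do raises env.IKError and nothing moves.
- env.job_done(): hands the job in; it is judged then, once.
Trained networks look in the newest picture that a camera, given by its name, has taken for a name from the list of things; names that differ only in an ending like _2 or _b are one class to them, and where a whole thing is asked for, a point or a joint stands for the part that bears it (a point fixed in the world has none). Each returns a list of dicts, best first, with "confidence" (0 to 1); they miss things now and then, are a little off and sometimes report something else, mostly with a low value. They report only what shows in the picture. A call takes as long as a camera call.
- env.search_frame(camera, target): "position" ([x, y, z] in mm, in world coordinates, good to about 4 mm: the middle of the surface that is visible of it).
- env.trace(camera, target): "region" (400x640 bool, what is visible of it).
The state is a dict: "time": time; "qpos": joint angles; "joint_vel": joint speeds; "tau": joint torques, N m; "position": TCP position; "tcp_rot": TCP orientation; "ft_force": force on the tool from outside, world axes, zero at the start; "wrist_torque": the same for the moment, N m; "opening": finger opening in mm; "gripper_force": force on a finger pad.
Only numpy, scipy, OpenCV 4.12 (cv2) and the standard library are available. Lean on these libraries where they do the work, as an engineer would, in place of code of your own. Each camera call takes 0.05 s, during which the arm holds its last target. There are 200 camera calls.

TASK

Use the scoop to tip at least two ice cubes from the blue ice bin into the open hopper on top of the ice crusher (no fingers on the ice), then lay the scoop back down on its black mat, standing on its flat base. Then press the crusher's red dial lever down past its two clicks to the third setting and keep it there: the dial springs back if let go, so finish with the gripper still pressing it down. Leave the glasses, mug, jar and bottle where they stand.

Things in the scene. Friction and masses are not known exactly. Their poses are not given: they have to be found in the camera images.
- crusher: Domestic ice crusher, fixed: cream housing 220 (own x) x 180 (y) x 140 mm high, origin at the centre of its underside on the worktop. Its own -x side is the steel front with the dial. A clear hopper stands on the rear of the top (own x from -52 to +112 mm); the 58 mm of flat top in front of it are free. Drawer shut, not used.
- hopper_mouth (a point): Centre of the hopper's open mouth, level with its rim 215 mm above the worktop; axes as the crusher's. Inside, the mouth is 142 (own x) x 157 mm (own y), its rim 10 mm wide; walls slope in to a floor 92 x 107 mm, 72 mm below the rim.
- dial (a joint): Angle of the dial, rad: 0 = off, grows as the red lever goes down (clockwise seen from the front). It clicks and stays at 0.36 (first) and 0.70 (second). The third setting (red dot) is the end of travel, 1.1 to the stop at 1.22; let go there, it springs back to the second. Passing the clicks takes 0.11, 0.23 and 0.33 N m, holding at 1.15 0.25, at the stop 0.42 N m.
- dial_pad (a point): Point on the upper face of the dial's red lever, 44 mm from the dial's axis, mid-depth; moves with it. The lever is a bar 10 mm thick reaching 67 mm out from the axis towards the crusher's own -y, standing 10 to 43 mm out from the front face. At 0 it slopes 32 degrees up outwards, at the stop 38 degrees down. It can be pressed straight down from above.
- dial_axis (a point): Fixed point on the dial's axis, 27 mm out from the crusher's front face, 112 mm above the worktop, at the crusher's own y = 0; axes as the crusher's (the dial turns about own x). The black hub round it has a radius of 16 mm and stands out 44 mm from the front face.
- ice_bin: Blue plastic ice bin, fixed, 60 mm high, open on top, walls and floor 5 mm; origin on its underside. Inside, the flat floor runs from own x = -115 to +85 and y = +-70 mm; the far (+x) end wall slopes outwards from there to x = +120 at the rim, the other walls are upright. Rim 5 mm wider all round. The ice lies in one layer at own x from -15 to +87, the near end is empty.
- ice1: Ice cube, 26 mm with rounded edges, 16 g, very slippery (friction 0.12); origin at the middle of the face that is underneath at the start, z up from there.
- ice2: Ice cube, 26 mm with rounded edges, 16 g, very slippery (friction 0.12); origin at the middle of the face that is underneath at the start, z up from there.
- ice3: Ice cube, 26 mm with rounded edges, 16 g, very slippery (friction 0.12); origin at the middle of the face that is underneath at the start, z up from there.
- ice4: Ice cube, 26 mm with rounded edges, 16 g, very slippery (friction 0.12); origin at the middle of the face that is underneath at the start, z up from there.
- ice5: Ice cube, 26 mm with rounded edges, 16 g, very slippery (friction 0.12); origin at the middle of the face that is underneath at the start, z up from there.
- ice6: Ice cube, 26 mm with rounded edges, 16 g, very slippery (friction 0.12); origin at the middle of the face that is underneath at the start, z up from there.
- ice7: Ice cube, 26 mm with rounded edges, 16 g, very slippery (friction 0.12); origin at the middle of the face that is underneath at the start, z up from there.
- ice8: Ice cube, 26 mm with rounded edges, 16 g, very slippery (friction 0.12); origin at the middle of the face that is underneath at the start, z up from there.
- scoop: Aluminium ice scoop, 110 g: flat-bottomed trough 80 (own x) x 76 mm (y), bottom 2.5 mm, walls 3 mm thick; origin at the centre of its underside. Open nose: the straight edge at own x = +40. Sides 38 mm high (18 mm over the front 26 mm), back wall 42 mm high at x = -40. The black handle rises backwards from the back wall at 55 degrees, 86 mm long.
- scoop_grip (a point): Grip point in the handle, 67 mm behind and 77 mm above the scoop's origin; axes as the scoop's. The handle is 20 mm wide along own y (grip across this, flat sides) and 15 mm thick; it goes on 36 mm backwards and up (55 degrees) from here.
- scoop_mat: Thin black rubber mat, fixed, 220 (own x) x 120 (y) x 4 mm, on which the scoop starts; origin at the centre of its underside.
- tumbler_a: Clear glass tumbler, 72 mm across, 100 mm high, to be left alone; origin at the centre of its underside.
- tumbler_b: A second such tumbler, to be left alone; origin at the centre of its underside.
- mug: White mug, 82 mm across, 92 mm high, to be left alone; origin at the centre of its underside.
- sugar_jar: Glass jar with a wooden lid, 80 mm across, 100 mm high, to be left alone; origin at the centre of its underside.
- cordial: Amber bottle with a green cap, 64 mm across, 190 mm high, to be left alone; origin at the centre of its underside.

How it is judged:
By the outcome, as a careful person would: the job done as asked, in the order asked, and still so for the second after the job is handed in, while the arm keeps its last pose, push and grip.
It also fails if it takes over 72 s, if anything falls off the work surface, if the arm or the gripper's body presses on something with over 40 N, if the wrist force passes 120 N, or if a joint passes its speed limit or range.

## Working session

There is one attempt and no reset: what is moved stays moved. The work goes in short steps, each a Python script; the robot and the scene stay as the last script left them, time stands still between calls to the robot, and variables do not carry over. Pictures are saved under pics/ and viewed, at most 10 in all, crops included, and the job is handed in when it is done.

```bash
mkdir -p pics; ls
cat > h.py <<'E'
import numpy as np, cv2
from bench import env
def cloud(c):
    K=c["camera_matrix"]; d=c["depth"]; h,w=d.shape
    u,v=np.meshgrid(np.arange(w),np.arange(h))
    p=cv2.undistortPoints(np.stack([u,v],-1).reshape(-1,1,2).astype(np.float64),np.array(K),np.array(c["distortion"])).reshape(h,w,2)
    P=np.dstack([p*d[...,None],d]); T=np.array(c["cam_to_world"])
    W=P@T[:3,:3].T+T[:3,3]; W[d==0]=np.nan
    return W
def save(n,img): cv2.imwrite("pics/"+n,cv2.cvtColor(img,cv2.COLOR_RGB2BGR))
E
python3 - <<'E'
from h import *
for n in("top","scene"):
    c=env.read_camera(n); save(n+"0.png",c["pixels"])
    np.savez(n+"0.npz",W=cloud(c))
    print(n,np.round(np.array(c["cam_to_world"]),2).tolist())
    for t in ["crusher","dial_pad","ice_bin","scoop","scoop_grip","scoop_mat","ice1","tumbler_a","mug","sugar_jar","cordial"]:
        print(t,[(np.round(r["position"]).tolist(),round(r["confidence"],2)) for r in env.search_frame(n,t)][:9])
print(env.observe())
E
```

```text
pics
top [[-0.0, -0.98, 0.2, 279.98], [-1.0, 0.01, 0.02, -46.74], [-0.02, -0.2, -0.98, 1451.99], [0.0, 0.0, 0.0, 1.0]]
crusher [([584.0, 211.0, 140.0], 0.83), ([357.0, 348.0, 33.0], 0.71), ([454.0, 468.0, 54.0], 0.52)]
dial_pad [([455.0, 173.0, 134.0], 0.59), ([455.0, 469.0, 53.0], 0.59), ([351.0, 350.0, 35.0], 0.21)]
ice_bin [([581.0, -317.0, 3.0], 0.84), ([519.0, -542.0, 123.0], 0.61), ([460.0, 173.0, 128.0], 0.34)]
scoop [([578.0, -99.0, 7.0], 0.82)]
scoop_grip [([577.0, -99.0, 5.0], 0.78), ([546.0, -84.0, 4.0], 0.22)]
scoop_mat [([548.0, -88.0, 5.0], 0.84), ([589.0, -290.0, 32.0], 0.56)]
ice1 [([660.0, -322.0, 30.0], 0.63), ([619.0, -359.0, 35.0], 0.62), ([658.0, -284.0, 34.0], 0.58), ([653.0, -252.0, 30.0], 0.53), ([619.0, -323.0, 30.0], 0.47), ([624.0, -290.0, 30.0], 0.38)]
tumbler_a [([454.0, 467.0, 52.0], 0.65), ([602.0, 503.0, 60.0], 0.63), ([579.0, -100.0, 5.0], 0.55)]
mug [([354.0, 347.0, 32.0], 0.89)]
sugar_jar [([768.0, -175.0, 99.0], 0.59)]
cordial [([624.0, -289.0, 28.0], 0.62), ([518.0, -544.0, 125.0], 0.6)]
scene [[0.62, 0.52, -0.58, 1307.02], [0.78, -0.4, 0.48, -657
[... 875 characters left out ...]
: 1.2, 'qpos': array([-77.64833879,  19.0918253 ,   2.28545327,  83.9605954 ,
        -0.76785421,  76.96547831,  -3.35187475]), 'joint_vel': array([-0.04404349, -0.02842018,  0.07365138,  0.02520231, -0.00141431,
       -0.03564226,  0.00226872]), 'tau': array([ 5.06623257e-05, -6.56084776e+01,  1.33261018e+00, -4.04086840e+01,
       -6.01408398e-02,  3.42413841e-02, -2.30351282e-05]), 'position': array([201.23988158, 618.03851009, 222.54136668]), 'tcp_rot': array([-1.79997281e+02, -5.46636815e-04,  1.61963373e+02]), 'ft_force': array([-0.46267385, -0.11035493, -0.55685787]), 'wrist_torque': array([-0.00316007, -0.02532207, -0.017572  ]), 'gripper_force': 0.0, 'opening': 87.03555777346021}
```

View pics/top0.png

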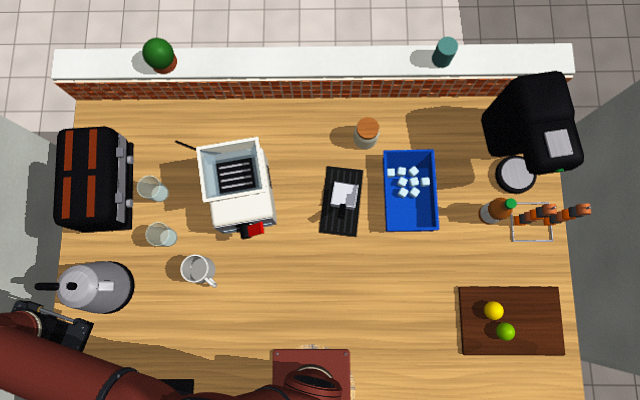

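View pics/scene0.png

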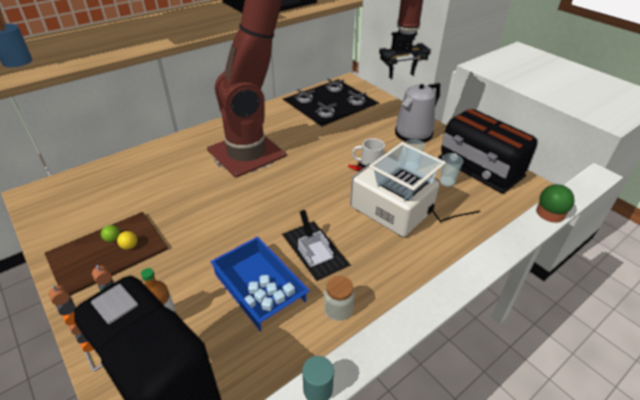

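The top view shows the crusher at (235,185) with its red lever at (252,230), the scoop on its mat at (343,195) with the handle towards the robot, and the bin at (410,190) with the ice at its far end. The scene view agrees. Next I fit the yaw angles from the depth data.

Run:
```python
from h import *
top=cv2.cvtColor(cv2.imread("pics/top0.png"),cv2.COLOR_BGR2RGB).astype(int); W=np.load("top0.npz")["W"]
R,G,B=[top[...,i] for i in range(3)]; X,Y,Z=[W[...,i] for i in range(3)]
def rect(m,name):
    m=cv2.morphologyEx(m.astype(np.uint8),cv2.MORPH_OPEN,np.ones((2,2)))>0
    p=W[m][:,:2].astype(np.float32); r=cv2.minAreaRect(p)
    print(name,len(p),np.round(r[0],1),np.round(r[1],1),round(r[2],2),"z",np.median(Z[m]).round(1))
box=lambda a,b,c,d:(X>a)&(X<b)&(Y>c)&(Y<d)
rect((Z>54)&(Z<70)&(B>R+40)&box(400,800,-480,-180),"binrim")
rect((Z<12)&(R<60)&(G<60)&(B<60)&box(420,700,-190,-20),"mat")
rect((Z>205)&(Z<225)&box(400,800,50,350),"hopper rim")
rect((Z>132)&(Z<147)&(R>120)&(R-B<70)&box(400,800,50,350),"crusher top")
red=(R>130)&(G<50)&(B<50)&box(350,800,50,350); rect(red,"red"); print(np.nanpercentile(W[red],[5,50,95],axis=0).round(0).tolist())
# scoop: non-mat points above mat
s=(Z>8)&(Z<140)&box(420,720,-160,-30); rect(s,"scoop all"); 
rect(s&(R>130),"scoop metal")
h=s&(Z>55)&(R<80); rect(h,"handle"); 
for z0 in range(20,125,15):
    m=s&(Z>z0)&(Z<=z0+15)&(R<80)
    if m.sum()>2: print(z0,m.sum(),W[m].mean(0).round(1))
m=s&(R>130)
for z0 in (5,9,15,25,35,40): 
    q=m&(Z>z0)&(Z<z0+6); 
    if q.sum()>2: print("metal",z0,q.sum(),W[q].min(0).round(),W[q].max(0).round())
for n,(a,b,c,d) in dict(jar=(700,860,-240,-120),cord=(450,600,-620,-480),ta=(380,520,420,520),tb=(540,660,430,550),mug=(290,420,270,420)).items():
    q=box(a,b,c,d)&(Z>20); rect(q,n); print(np.nanmax(Z[q]))
img=top.astype(np.uint8)[110:250,190:450]; save("c1.png",cv2.resize(img,(780,420),interpolation=cv2.INTER_CUBIC))
```

```text
binrim 821 [ 594.7 -319.8] [256.8 174.3] 0.3 z nan
mat 1658 [569.3 -99.6] [115.8 213.5] 82.6 z nan
hopper rim 1090 [649.1 237.1] [246.1 191.7] 16.1 z nan
crusher top 1674 [602.5 217. ] [259.9 172. ] 12.27 z nan
red 152 [458.1 155.3] [39.7 53.8] 32.23 z 141.5
[[448.0, 136.0, 127.0], [463.0, 153.0, 141.0], [477.0, 175.0, 153.0]]
scoop all 260 [ 558.9 -103.6] [ 78.5 128.4] 79.75 z 19.7
scoop metal 90 [ 584.  -108.8] [77.2 77. ] 80.21 z 8.9
handle 89 [520.5 -97.3] [20.4 51.4] 76.85 z 92.1
20 13 [546.5 -98.1  29.1]
35 9 [547.8 -95.6  40.7]
50 17 [545.1 -98.2  57.5]
65 13 [536.  -95.   71.6]
80 20 [524.8 -93.1  88.2]
95 25 [509.8 -91.5 104.2]
110 22 [502.8 -90.3 114. ]
metal 5 166 [ 421. -154.    8.] [695. -32.  11.]
metal 9 158 [ 434. -153.    9.] [707. -52.  15.]
metal 15 7 [ 554. -144.   16.] [628. -71.  21.]
metal 35 9 [ 559. -139.   35.] [604. -64.  41.]
metal 40 21 [ 545. -142.   40.] [604. -64.  45.]
jar 646 [ 758.5 -189.6] [130.   92.6] 8.79 z nan
108.39849666231703
cord 761 [ 564.7 -644.6] [ 57.9 254.6] 32.67 z nan
288.8229268659213
ta 460 [443.9 458.8] [64.7 80. ] 50.23 z nan
107.48876475089332
tb 502 [600.  496.2] [81.7 68.8] 63.99 z 60.7
136.92829920279974
mug 506 [329.1 326.2] [98.5 82.5] 58.45 z nan
98.46299687039527
```

View pics/c1.png

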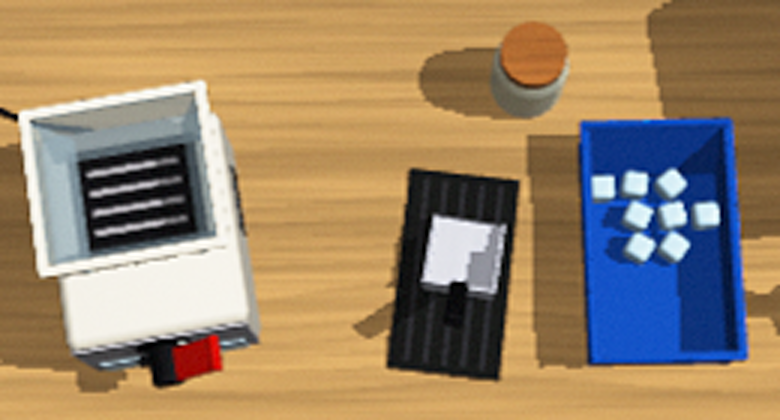

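The crop shows the scoop with its nose towards +x, eight cubes in the far half of the bin, and the lever slanting to the right of the hub. Now a model fit of the crusher, bin and mat, plus an IK feasibility scan over grip tilts.

```bash
cat >> h.py <<'E'
from scipy.spatial.transform import Rotation as Ro
G=np.array([-67,0,77.])
def tool(o,yaw,pitch,a,ref=(0,0,0),roll=0,flip=False):
    """TCP pose for scoop: point `ref` (scoop frame) at world o; pitch>0 = nose down; a = tool tilt in scoop frame"""
    Rs=Ro.from_euler("xyz",[roll,pitch,yaw],degrees=True)
    s,c=np.sin(np.radians(a)),np.cos(np.radians(a)); z=np.array([s,0,-c]); y=np.array([0,1. if flip else -1.,0]); x=np.cross(y,z)
    Rt=Rs*Ro.from_matrix(np.c_[x,y,z])
    p=np.array(o,float)+Rs.apply(G+19*z-np.array(ref,float))
    return p,Rt.as_euler("xyz",degrees=True)
NOSE=(40,0,0)
E
python3 - <<'E'
from h import *
from scipy.optimize import minimize
top=cv2.cvtColor(cv2.imread("pics/top0.png"),cv2.COLOR_BGR2RGB).astype(int); W=np.load("top0.npz")["W"]
R,Gc,B=[top[...,i] for i in range(3)]; X,Y,Z=[W[...,i] for i in range(3)]
def loc(P,q):
    t=np.radians(q[2]); d=P-q[:2]; return np.c_[d@[np.cos(t),np.sin(t)],d@[-np.sin(t),np.cos(t)]]
def sd(P,cx,hx,hy):  # signed dist to rectangle
    d=np.abs(P-[cx,0])-[hx,hy]; return np.where((d<0).all(1),d.max(1),np.hypot(*np.maximum(d,0).T))
box=lambda a,b,c,d:(X>a)&(X<b)&(Y>c)&(Y<d)
rim=W[(Z>209)&(Z<221)&box(400,850,50,400)][:,:2]; tp=W[(Z>136)&(Z<144)&(R>150)&box(400,850,50,400)][:,:2]
def cost(q):
    r=np.abs(sd(loc(rim,q),30,76,83.5))-5; t=sd(loc(tp,q),-81,29,90)
    return np.minimum(np.maximum(r,0),15).sum()+np.minimum(np.maximum(t,0),15).sum()-0*q[0]
best=min((minimize(cost,[610+dx,215+dy,y],method="Nelder-Mead") for dx in(-20,0,20) for dy in(-15,0,15) for y in(5,12,18)),key=lambda r:r.fun)
print("crusher",best.x.round(1),best.fun/len(rim),len(rim),len(tp)); C=best.x
rb=W[(Z>56)&(Z<66)&(B>R+40)&box(400,800,-480,-180)][:,:2]
def cb(q): return np.minimum(np.abs(sd(loc(rb,q),2.5,125,77.5)),12).sum()
b=min((minimize(cb,[590+dx,-320+dy,y],method="Nelder-Mead") for dx in(-10,0,10) for dy in(-8,8) for y in(-4,0,4)),key=lambda r:r.fun)
print("bin",b.x.round(1),b.fun/len(rb),len(rb)); Bn=b.x
q=loc(W[(Z>20)&(Z<45)&(B>150)&(R>130)&box(500,750,-420,-220)][:,:2],Bn); print("ice own",q.min(0),q.max(0),len(q))
t=np.radians(C[2]); H=C[:2]+30*np.array([np.cos(t),np.sin(t)]); print("hopper",H)
ik=lambda p:env.inverse_kinematics(*p)
for a in (0,15,25,35,45):
  for flip in(0,1):
    r={"pick":tool((585,-106,4),-9,0,a,flip=flip)}
    for i,(ox,th) in enumerate([(-50,0),(-50,8),(40,0),(50,-20),(60,-30)]): r[f"sc{ox},{th}"]=tool((Bn[0]+ox,Bn[1],8 if i<3 else 40),Bn[2],th,a,flip=flip)
    for ph in(-20,0,20,40,50,60,70): r[f"d{ph}"]=tool((H[0]-20,H[1],215),19,ph,a,NOSE,flip=flip)
    print(a,flip,{k:(None if (s:=ik(v)) is None else np.round(s).astype(int).tolist()) if k in("pick","d60") else ik(v) is not None for k,v in r.items()})
E
```

```text
crusher [592.6 213.7   9.9] 4.8218447397055 979 1395
bin [ 590.6 -309.5    0.6] 3.7095885095313625 771
ice own [-12.14506692 -66.11946901] [85.10509889 64.37543871] 438
hopper [622.13458298 218.8238409 ]
0 0 {'pick': [-39, 19, 53, 113, -18, 56, -77], 'sc-50,0': True, 'sc-50,8': True, 'sc40,0': True, 'sc50,-20': True, 'sc60,-30': True, 'd-20': True, 'd0': True, 'd20': True, 'd40': False, 'd50': False, 'd60': None, 'd70': False}
0 1 {'pick': [-38, 18, 51, 113, -17, 56, 102], 'sc-50,0': True, 'sc-50,8': True, 'sc40,0': True, 'sc50,-20': True, 'sc60,-30': True, 'd-20': True, 'd0': True, 'd20': True, 'd40': False, 'd50': False, 'd60': None, 'd70': False}
15 0 {'pick': [-42, 4, 49, 125, -5, 37, -89], 'sc-50,0': True, 'sc-50,8': True, 'sc40,0': True, 'sc50,-20': True, 'sc60,-30': True, 'd-20': True, 'd0': True, 'd20': True, 'd40': True, 'd50': False, 'd60': None, 'd70': False}
15 1 {'pick': [-49, 5, 57, 126, -7, 37, 93], 'sc-50,0': True, 'sc-50,8': True, 'sc40,0': True, 'sc50,-20': True, 'sc60,-30': True, 'd-20': True, 'd0': True, 'd20': True, 'd40': True, 'd50': False, 'd60': None, 'd70': 
[... 666 characters left out ...]
83], 'd70': False}
35 1 {'pick': None, 'sc-50,0': True, 'sc-50,8': True, 'sc40,0': True, 'sc50,-20': True, 'sc60,-30': True, 'd-20': False, 'd0': True, 'd20': True, 'd40': True, 'd50': True, 'd60': [-32, 39, 19, 48, -11, 119, 92], 'd70': False}
45 0 {'pick': None, 'sc-50,0': True, 'sc-50,8': True, 'sc40,0': True, 'sc50,-20': True, 'sc60,-30': True, 'd-20': False, 'd0': False, 'd20': True, 'd40': True, 'd50': True, 'd60': [-45, 34, 39, 60, -18, 108, -82], 'd70': False}
45 1 {'pick': None, 'sc-50,0': True, 'sc-50,8': False, 'sc40,0': True, 'sc50,-20': True, 'sc60,-30': True, 'd-20': False, 'd0': False, 'd20': True, 'd40': True, 'd50': True, 'd60': [-35, 31, 20, 59, -10, 107, 91], 'd70': False}
```

```bash
cat >> h.py <<'E'
def onplane(c,uv,z):
    p=cv2.undistortPoints(np.array(uv,float).reshape(-1,1,2),np.array(c["camera_matrix"]),np.array(c["distortion"])).reshape(-1,2)
    T=np.array(c["cam_to_world"]); d=np.c_[p,np.ones(len(p))]@T[:3,:3].T
    return T[:3,3]+d*((z-T[2,3])/d[:,2])[:,None]
E
python3 - <<'E'
from h import *
c=env.read_camera("top")
def f(pts,z,n):
    uv=np.array(pts)/3+[190-1/3,110-1/3]; P=onplane(c,uv,z)[:,:2]; print(n,P.round(1).tolist(),"mean",P.mean(0).round(1))
    for i in range(len(P)): d=P[i]-P[i-1]; print("   side",np.hypot(*d).round(1),np.degrees(np.arctan2(d[1],d[0])).round(1))
f([(580,120),(732,118),(747,360),(588,362)],60,"bin")
f([(20,113),(205,82),(230,240),(42,277)],215,"hopper")
f([(72,345),(258,312)],140,"front edge")
f([(410,170),(519,181),(499,380),(388,368)],4,"mat")
P=onplane(c,np.array([(602,187),(635,184),(672,184),(638,215),(672,215),(706,215),(640,247),(675,247)])/3+[190-.3,110-.3],30)
print(P.round(0)[:,:2].tolist())
W=cloud(c);img=c["pixels"].astype(int)
for n in("scoop",):
  env.read_camera("top"); m=env.trace("top",n)[0]["region"]; print(m.sum(), np.nanpercentile(W[m],[1,50,99],axis=0).round())
bright=m&(img[...,0]>120); u=np.argwhere(bright)[:,::-1]; print(cv2.minAreaRect(onplane(c,u,8)[:,:2].astype(np.float32)))
E
```

```text
bin [[721.8, -228.2], [722.7, -386.5], [468.0, -388.6], [466.6, -228.7]] mean [ 594.8 -308. ]
   side 255.1 0.1
   side 158.4 -89.7
   side 254.7 -179.5
   side 159.9 90.5
hopper [[683.5, 316.0], [712.6, 142.7], [560.1, 116.1], [526.4, 288.0]] mean [620.6 215.7]
   side 159.5 10.1
   side 175.8 -80.5
   side 154.8 -170.1
   side 175.2 101.1
front edge [[474.5, 276.2], [505.8, 97.6]] mean [490.2 186.9]
   side 181.4 99.9
   side 181.4 -80.1
mat [[684.5, -50.1], [671.4, -167.7], [455.5, -142.2], [468.7, -25.7]] mean [570.  -96.4]
   side 217.2 -6.4
   side 118.4 -96.4
   side 217.4 173.3
   side 117.3 83.6
[[657.0, -253.0], [660.0, -288.0], [660.0, -327.0], [626.0, -290.0], [626.0, -326.0], [626.0, -361.0], [592.0, -291.0], [592.0, -327.0]]
710 [[ 500. -144.   -1.]
 [ 579. -100.    9.]
 [ 628.  -67.  113.]]
((590.2665405273438, -106.87908935546875), (79.7923812866211, 73.30443572998047), 80.04667663574219)
```

Run:
```python
from h import *
o=env.observe()
env.line_to([201,618,400],vel=250)
S=(588,-106,4)
hi=tool((588,-106,204),-9,0,20,flip=0)
print(env.inverse_kinematics(*hi).round(0), env.inverse_kinematics(*tool((588,-106,204),-9,0,20,flip=1)).round(0))
env.move_ptp(*hi); o=env.observe(); print(o["time"],o["qpos"].round())
ap,ori=tool((588,-106,4),-9,0,20,flip=0)
z=Ro.from_euler("xyz",ori,degrees=True).apply([0,0,1])
env.line_to(ap-60*z,ori,vel=200)
c=env.read_camera("scene"); save("s1.png",c["pixels"][150:330,200:440].repeat(3,0).repeat(3,1))
o=env.observe(); print(o["time"],o["qpos"].round(),o["position"])
```

```text
[ -37.  -15.   35.  114.   14.   59. -106.] [-48. -19.  43. 115.  20.  61.  70.]
5.0083 [ -37.  -15.   35.  114.   14.   59. -106.]
5.9333 [ -37.   -9.   39.  128.   13.   40. -105.] [509.07288413 -93.29267302 120.86743069]
```

View pics/s1.png

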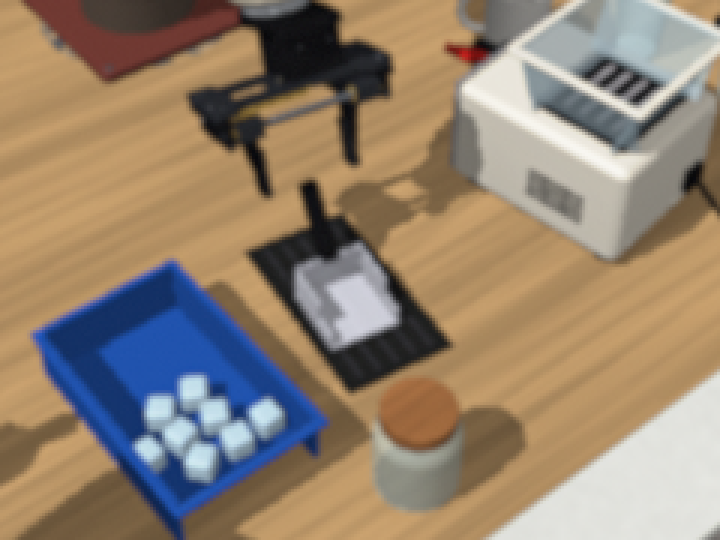

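The picture shows the open fingers at (262,190) and (350,160), either side of the handle at (312,195). I grasp now.

Run:
```python
from h import *
ap,ori=tool((588,-106,4),-9,0,20,flip=0)
env.line_to(ap,vel=100); env.clamp()
o=env.observe(); print(o["time"],o["opening"],o["gripper_force"],o["ft_force"])
ft0=o["ft_force"]
env.line_to(ap+[0,0,120],vel=150); env.pause(.2)
o=env.observe(); print(o["time"],o["opening"],o["gripper_force"],o["ft_force"],o["wrist_torque"],o["qpos"].round())
c=env.read_camera("scene"); save("s2.png",c["pixels"][150:330,200:440].repeat(3,0).repeat(3,1))
W=cloud(c); m=env.trace("scene","scoop")[0]["region"]; P=W[m]; P=P[np.isfinite(P[:,0])]; np.save("sc.npy",P); np.save("scim.npy",c["pixels"][m])
print(len(P))
R=Ro.from_euler("xyz",[0,0,-9],degrees=True); q=R.inv().apply(P-[588,-106,124])
print("own pct",np.percentile(q,[2,25,50,75,98],axis=0).round(1).tolist())
# bottom plane (inner floor): points bright central
f=q[(abs(q[:,1])<28)&(q[:,0]>-25)&(q[:,0]<38)&(abs(q[:,2]-2.5)<15)]
A=np.c_[f[:,:2],np.ones(len(f))]; print(len(f),np.linalg.lstsq(A,f[:,2],rcond=None)[0])
```

```text
7.775 19.63196069334263 29.9996456829831 [ 0.04267259 -0.27561639  0.95905682]
8.925 19.670877070913736 29.999759439378977 [ 0.19306517 -0.56896925 -0.97908617] [ 0.05304014  0.64164887 -0.01405544] [ -38.  -12.   39.  121.   13.   48. -105.]
1057
own pct [[-79.3, -38.9, -3.6], [-39.2, -13.8, 0.4], [-22.6, 1.2, 8.9], [8.4, 21.0, 33.0], [37.1, 36.1, 99.4]]
296 [ 0.00130036 -0.00770437 -0.03969515]
```

View pics/s2.png

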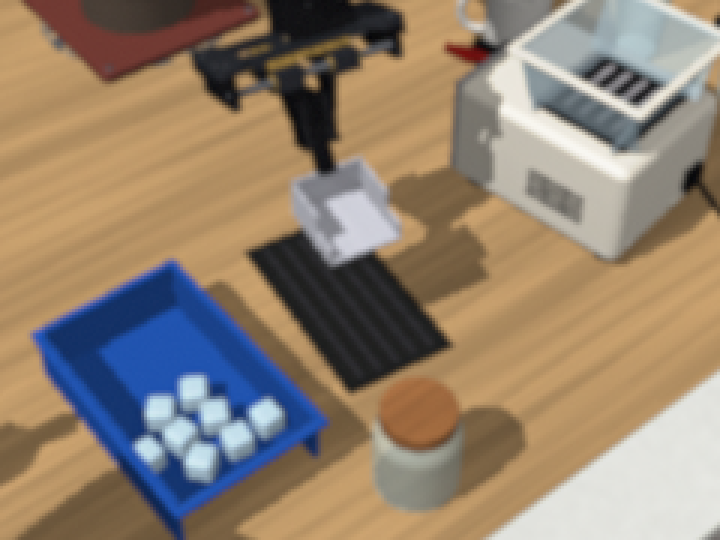

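The scoop hangs level in the grip at (345,215), as modelled. Now I scoop the two middle columns.

```bash
cat > scoop.py <<'E'
from h import *
A=20; BX,BY,BYAW=592,-308,0.3
def P(nx,z,pitch,dy=0): return tool((BX+nx,BY+dy,z),BYAW,pitch,A,NOSE,flip=0)
def go(nx,z,pitch,vel=80,dy=0):
    p,o=P(nx,z,pitch,dy); env.line_to(p,o,vel=vel); s=env.observe(); print(nx,round(z,1),pitch,"t",round(s["time"],2),s["ft_force"].round(1)); return s
E
python3 - <<'E'
from scoop import *
env.move_ptp(*P(-20,160,6)); print(env.observe()["time"],env.observe()["qpos"].round())
go(-20,80,6,150); s=go(-20,14,6,100); f0=s["ft_force"][2]
z=14
while z>1:
    z-=1.5; s=go(-20,z,6,40)
    if s["ft_force"][2]-f0>2.5: break
go(30,z,6,80); s=go(60,z,6,60)
c=env.read_camera("scene"); save("s3.png",c["pixels"][190:330,180:380].repeat(4,0).repeat(4,1))
E
```

```text
9.9167 [-42.  -5.  74. 108.  -3.  62. -56.]
-20 80 6 t 10.6 [ 0.6 -0.3 -0.5]
-20 14 6 t 11.41 [ 0.  -0.1 -1.4]
-20 12.5 6 t 11.66 [ 0.5 -0.5 -2.1]
-20 11.0 6 t 11.91 [-0.8 -0.3 -0.7]
-20 9.5 6 t 12.16 [-0.2  0.5 -0.1]
-20 8.0 6 t 12.41 [-0.3 -0.2 -1.3]
-20 6.5 6 t 12.66 [-0.7  0.3 -0.8]
-20 5.0 6 t 12.91 [-0.   0.3 -0.7]
-20 3.5 6 t 13.16 [-2.6  1.1  4.9]
30 3.5 6 t 13.93 [ 1.7 -0.1  1.8]
60 3.5 6 t 14.58 [ 1.4 -0.5  2. ]
```

View pics/s3.png

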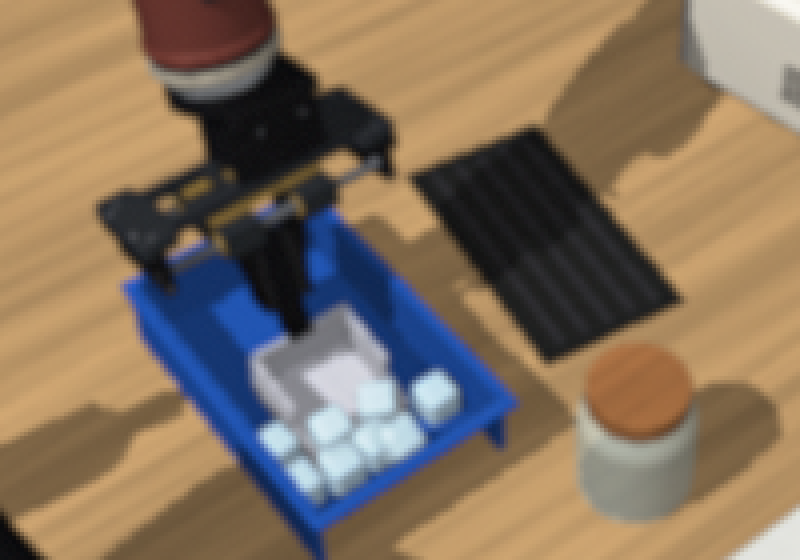

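The cubes are bunched against the end wall around (350,440), just ahead of the nose and starting to enter the scoop. I push on and roll the nose up along the slope.

Run:
```python
from scoop import *
go(84,4.5,5,60); 
s=go(92,14,-5,60)
go(97,22,-14,60); go(100,40,-22,80)
go(95,95,-22,150)
c=env.read_camera("scene"); save("s4.png",c["pixels"][170:310,180:380].repeat(4,0).repeat(4,1))
print(env.observe()["ft_force"],[(np.round(r["position"]).tolist(),round(r["confidence"],2)) for r in env.search_frame("scene","ice1")])
```

```text
84 4.5 5 t 15.17 [1.9 0.3 0.6]
92 14 -5 t 15.53 [ 0.5 -0.5 -2.7]
97 22 -14 t 15.99 [-7.3  1.5 15.3]Traceback (most recent call last):
  File "<stdin>", line 4, in <module>
  File "scoop.py", line 5, in go
    p,o=P(nx,z,pitch,dy); env.line_to(p,o,vel=vel); s=env.observe(); print(nx,round(z,1),pitch,"t",round(s["time"],2),s["ft_force"].round(1)); return s
                          ~~~~~~~~~~~^^^^^^^^^^^^^
bench.IKError: the arm cannot follow that straight line within its joint ranges
```

Run:
```python
from scoop import *
s=env.observe(); print(s["qpos"].round(0))
for nx,z,p in [(98,30,-14),(100,40,-16),(100,40,-18),(95,60,-14),(90,95,-14),(90,95,-18),(80,120,-12)]:
    j=env.inverse_kinematics(*P(nx,z,p)); print(nx,z,p,None if j is None else j.round(0))
go(98,28,-14,60)
for p in (-18,-16,-14):
    try: go(98,45,p,80); go(96,95,p,120); break
    except env.IKError: print("no",p)
c=env.read_camera("scene"); save("s4.png",c["pixels"][170:310,180:380].repeat(4,0).repeat(4,1))
```

```text
[ -4.  19.  44. 122. -69.  34.   2.]
98 30 -14 [ -5.  18.  44. 121. -67.  34.  -0.]
100 40 -16 [ -3.  17.  43. 122. -70.  34.   3.]
100 40 -18 [ -1.  17.  41. 124. -76.  34.  10.]
95 60 -14 [ -8.  14.  48. 121. -60.  35.  -7.]
90 95 -14 [-12.  10.  51. 120. -51.  36. -15.]
90 95 -18 [ -7.  10.  48. 123. -61.  34.  -4.]
80 120 -12 [-17.   6.  55. 118. -40.  39. -25.]
98 28 -14 t 16.24 [ 0.2  0.  -1.9]
98 45 -18 t 16.51 [ 0.1  0.2 -1.7]
96 95 -18 t 17.07 [-0.3  0.1 -1.4]
```

View pics/s4.png

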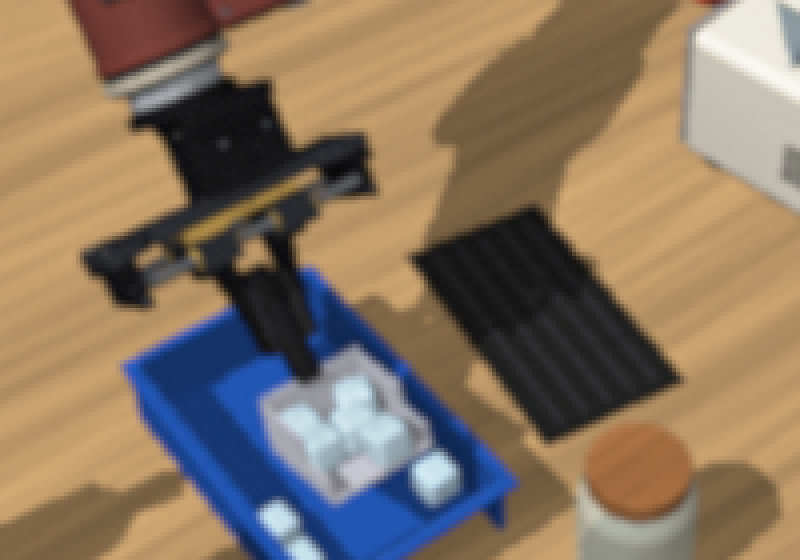

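Five cubes sit in the scoop at (345,425); three stay in the bin. I carry them over, checking first which dump poses are reachable.

Run:
```python
from scoop import *
for yaw in (-40,-20,0,10,20,35,50):
    d=np.array([np.cos(np.radians(yaw)),np.sin(np.radians(yaw))])
    n=np.array([621.5,217])-25*d
    print(yaw,[(ph,z) for z in (210,240) for ph in(-12,-8,0,20,35,45,50,55,60) if env.inverse_kinematics(*tool((*n,z),yaw,ph,A,NOSE)) is not None],
     [ph for ph in(-14,-10,-6) if env.inverse_kinematics(*tool((*n,270),yaw,ph,A,NOSE)) is not None])
```

```text
-40 [(20, 210), (35, 210), (45, 210), (50, 210), (55, 210), (60, 210), (20, 240), (35, 240), (45, 240), (50, 240), (55, 240), (60, 240)] []
-20 [(20, 210), (35, 210), (45, 210), (50, 210), (55, 210), (20, 240), (35, 240), (45, 240), (50, 240)] []
0 [(-12, 210), (-8, 210), (0, 210), (20, 210), (35, 210), (45, 210), (50, 210), (-12, 240), (-8, 240), (0, 240), (20, 240), (35, 240), (45, 240)] [-14, -10, -6]
10 [(-12, 210), (-8, 210), (0, 210), (20, 210), (35, 210), (45, 210), (-12, 240), (-8, 240), (0, 240), (20, 240), (35, 240), (45, 240)] [-14, -10, -6]
20 [(-12, 210), (-8, 210), (0, 210), (20, 210), (35, 210), (45, 210), (-12, 240), (-8, 240), (0, 240), (20, 240), (35, 240), (45, 240)] [-10, -6]
35 [(-12, 210), (-8, 210), (0, 210), (20, 210), (35, 210), (45, 210), (-12, 240), (-8, 240), (0, 240), (20, 240), (35, 240), (45, 240)] [-14, -10, -6]
50 [(-12, 210), (-8, 210), (0, 210), (20, 210), (35, 210), (45, 210), (50, 210), (-12, 240), (-8, 240), (0, 240), (20, 240), (35, 240), (45, 240), (50, 240)] [-14, -10, -6]
```

```bash
cat > go2.py <<'E'
from h import *
A=20
def L(n,z,yaw,pitch,vel=120,ptp=False):
    p,o=tool((*n,z),yaw,pitch,A,NOSE,flip=0)
    try: env.move_ptp(p,o) if ptp else env.line_to(p,o,vel=vel)
    except env.IKError as e: print("IKERR",n,z,yaw,pitch); return False
    s=env.observe(); print(np.round(n),z,yaw,pitch,"t",round(s["time"],2),s["ft_force"].round(1)); return True
E
python3 - <<'E'
from go2 import *
import sys
d=np.array([np.cos(np.radians(5)),np.sin(np.radians(5))]); n=np.array([621.5,217])-25*d
L((670,-308),200,0,-15,150)
ok=L((650,-150),285,2,-13,180) and L((630,50),290,4,-11,180) and L(n,275,5,-9,180)
print(env.observe()["qpos"].round(0))
if ok:
    c=env.read_camera("scene"); save("s5.png",c["pixels"][80:240,300:500].repeat(3,0).repeat(3,1))
E
```

```text
[ 670 -308] 200 0 -15 t 18.02 [-0.1 -0.4 -3.1]
[ 650 -150] 285 2 -13 t 19.17 [-0.5  0.1 -1.5]
[630  50] 290 4 -11 t 20.42 [-0.3  0.8 -2.4]
[597. 215.] 275 5 -9 t 21.49 [ 0.7 -0.7 -2.4]
[ -10.  -16.  -23.  114.    8.   56. -121.]
```

Run:
```python
from go2 import *
d=np.array([np.cos(np.radians(5)),np.sin(np.radians(5))]); n=np.array([621.5,217])-25*d
L(n,240,5,0,120); L(n,225,5,15,90); L(n,212,5,32,90); L(n,207,5,45,90)
env.pause(.4)
c=env.read_camera("scene"); save("s5.png",c["pixels"][90:240,300:500].repeat(4,0).repeat(4,1)); print(env.observe()["ft_force"],env.observe()["qpos"].round())
```

```text
[597. 215.] 240 5 0 t 21.86 [ 0.   1.  -0.9]
[597. 215.] 225 5 15 t 22.27 [ 0.  -0.  -1.8]
[597. 215.] 212 5 32 t 22.73 [ 0.  -0.3 -1.3]
[597. 215.] 207 5 45 t 23.16 [-1.   0.9 -0.5]
[ 0.35845718  0.06101684 -0.5916088 ] [ -11.   33.  -17.   58.   -0.  114. -113.]
```

View pics/s5.png

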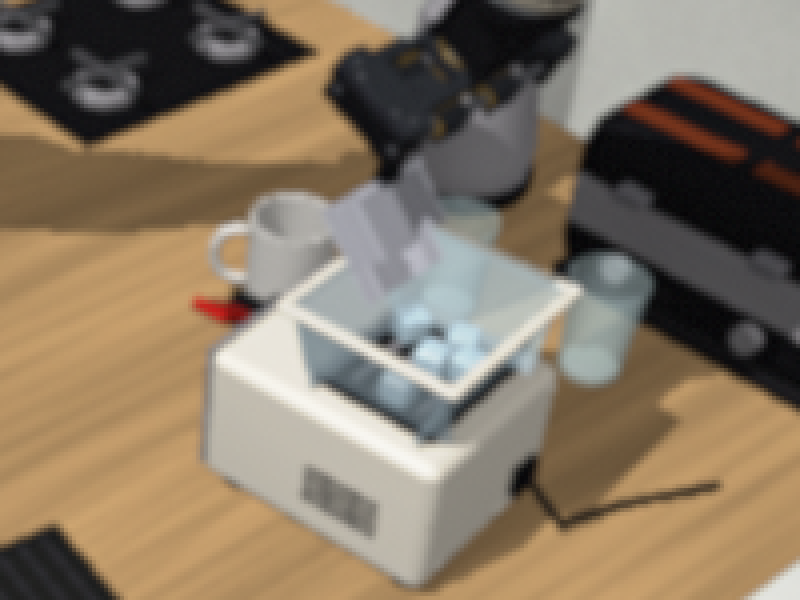

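All five cubes lie in the hopper at (430,350) and the scoop is empty. I return the scoop to its mat, feeling for contact.

Run:
```python
from go2 import *
d=np.array([np.cos(np.radians(5)),np.sin(np.radians(5))]); n=np.array([621.5,217])-25*d
L(n,240,5,25,150); L(n,285,5,0,150)
L((630,50),285,0,0,220)
S=np.array([582,-101]); yaw=-8
y=np.radians(yaw); nn=S+40*np.array([np.cos(y),np.sin(y)])
L(nn,250,yaw,0,220); print(env.observe()["qpos"].round())
L(nn,60,yaw,0,180); L(nn,12,yaw,0,80)
f0=np.mean([(env.pause(.03),env.observe()["ft_force"][2])[1] for _ in range(4)])
z=12
while z>0:
    z-=1.5; L(nn,z,yaw,0,40)
    if env.observe()["ft_force"][2]-f0>2.5: break
c=env.read_camera("scene"); save("s6.png",c["pixels"][170:290,230:390].repeat(4,0).repeat(4,1)); print(z,f0,env.observe()["wrist_torque"])
```

```text
[597. 215.] 240 5 25 t 24.17 [ 0.2 -0.7 -1.5]
[597. 215.] 285 5 0 t 24.77 [ 0.8 -0.1 -1.7]
[630  50] 285 0 0 t 25.64 [-0.8  0.2 -1.1]
[ 622. -107.] 250 -8 0 t 26.46 [-0.3  0.2 -1.6]
[  3. -12.   1. 109.   2.  63. -94.]
[ 622. -107.] 60 -8 0 t 27.67 [ 0.4  0.2 -0.5]
[ 622. -107.] 12 -8 0 t 28.42 [ 0.  -0.2 -1.2]
[ 622. -107.] 10.5 -8 0 t 28.8 [-0.5 -0.2 -0.8]
[ 622. -107.] 9.0 -8 0 t 29.05 [-0.3 -0.2 -1.5]
[ 622. -107.] 7.5 -8 0 t 29.3 [ 0.5  0.2 -1. ]
[ 622. -107.] 6.0 -8 0 t 29.55 [ 0.6  0.6 -0.6]
[ 622. -107.] 4.5 -8 0 t 29.8 [-1.1 -0.2  1.9]
4.5 -0.996486872106359 [ 0.01635405  0.42763079 -0.00465629]
```

View pics/s6.png

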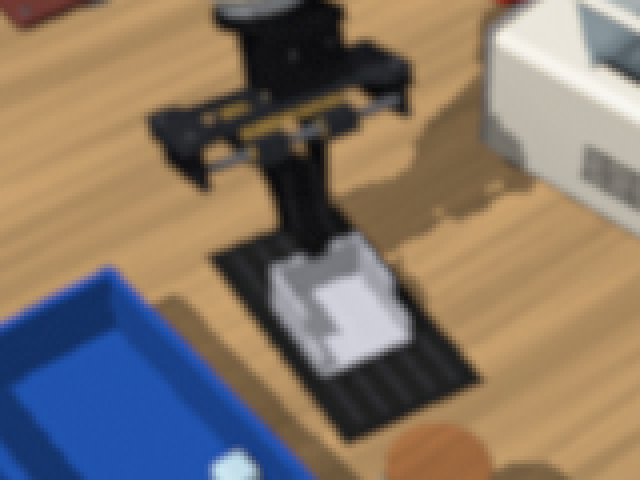

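The scoop is flat on the mat at (345,310). I release it, back off, and test IK for the dial press.

```bash
cat > dial.py <<'E'
from h import *
C=np.array([593,212.]); YW=10
def D(oy,z,tilt=8,ox=-137,flip=0):
    t=np.radians(YW); R=np.array([[np.cos(t),-np.sin(t)],[np.sin(t),np.cos(t)]])
    Rs=Ro.from_euler("z",YW,degrees=True); s,c=np.sin(np.radians(tilt)),np.cos(np.radians(tilt))
    zt=np.array([s,0,-c]); y=np.array([0,1. if flip else -1.,0]); x=np.cross(y,zt)
    return np.r_[C+R@[ox,oy],z],(Rs*Ro.from_matrix(np.c_[x,y,zt])).as_euler("xyz",degrees=True)
E
python3 - <<'E'
from go2 import *
from dial import D
y=np.radians(-8); nn=np.array([582,-101])+40*np.array([np.cos(y),np.sin(y)])
L(nn,3.8,-8,0,30); env.ungrasp()
s=env.observe(); zt=Ro.from_euler("xyz",s["tcp_rot"],degrees=True).apply([0,0,1])
env.line_to(s["position"]-110*zt,vel=180); s=env.observe(); env.line_to(s["position"]+[0,0,120],vel=250)
env.clamp(); s=env.observe(); print(s["time"],s["opening"],s["qpos"].round())
for fl in(0,1):
  for tilt in(0,8,15):
    print(fl,tilt,[None if (j:=env.inverse_kinematics(*D(-46,z,tilt,flip=fl))) is None else j.round().astype(int).tolist() for z in(260,170,95)])
env.read_camera("top")
c=env.read_camera("scene"); W=cloud(c); P=W[env.trace("scene","scoop")[0]["region"]]; P=P[np.isfinite(P[:,0])]
q=Ro.from_euler("z",-8,degrees=True).inv().apply(P-[582,-101,4])
f=q[(abs(q[:,1])<28)&(q[:,0]>-25)&(q[:,0]<36)&(abs(q[:,2]-2.5)<12)]; print(np.linalg.lstsq(np.c_[f[:,:2],np.ones(len(f))],f[:,2],rcond=None)[0],np.percentile(q,[2,98],axis=0))
E
```

```text
[ 622. -107.] 3.8 -8 0 t 30.1 [-4.2  0.5  5.7]
34.2833 0.48922265741498483 [  4. -16.   0. 115.   2.  61. -95.]
0 0 [[-7, 0, -15, 102, 0, 78, -102], [-7, 3, -16, 109, 1, 68, -103], [-7, 8, -16, 114, 2, 59, -104]]
0 8 [[-7, -6, -15, 108, 0, 70, -102], [-7, -3, -16, 116, 1, 59, -104], [-7, 2, -17, 121, 3, 50, -106]]
0 15 [[-7, -12, -16, 113, 0, 63, -103], [-7, -8, -17, 121, 2, 52, -105], [-7, -3, -18, 126, 4, 42, -108]]
1 0 [[-92, -9, 64, 105, 9, 79, 71], [38, 9, -64, 108, 9, 69, 71], [34, 16, -63, 112, 16, 61, 65]]
1 8 [[-88, -20, 53, 111, 20, 75, 60], [-93, -17, 62, 119, 20, 63, 61], [38, 7, -64, 119, 11, 51, 69]]
1 15 [[-67, -19, 34, 116, 17, 67, 62], [-75, -17, 44, 124, 21, 56, 59], [-91, -15, 61, 129, 26, 46, 55]]
[0.00294472 0.00227887 1.03305991] [[-87.52246674 -39.00876635  -3.20504491]
 [ 36.56457523  37.30483766 101.60183105]]
```

The scoop stands flat on the mat. Now the dial.

Run:
```python
from dial import *
env.move_ptp(*D(-48,300)); env.line_to(D(-48,165)[0],vel=150)
s=env.observe(); print(s["time"],s["ft_force"].round(1)); f0=s["ft_force"][2]
z=165
while z>86:
    z-=4 if z>108 else 1.5
    env.line_to(D(-48,z)[0],vel=50); s=env.observe()
    f=s["ft_force"]; print(z,s["position"][2].round(1),f.round(1))
    if f[2]-f0>22: break
c=env.read_camera("top"); print(s["time"],[(np.round(r["position"]).tolist(),round(r["confidence"],2)) for r in env.search_frame("top","dial_pad")][:2])
c=env.read_camera("scene"); save("s7.png",c["pixels"][100:240,300:480].repeat(4,0).repeat(4,1))
```

```text
36.3917 [ 1.  -0.2  0.6]
161 161.2 [ 0.7 -0.   0.2]
157 156.7 [-0.  -0.   0.6]
153 152.7 [ 0.1 -0.2 -0.7]
149 149.0 [ 0.4 -0.4  2.1]
145 144.8 [ 0.5 -0.4  0.7]
141 140.6 [-0.9 -0.9  0.8]
137 136.6 [ 0.7 -0.   0.2]
133 132.7 [-0.8  0.2 -1.1]
129 129.0 [1.1 1.3 1.6]
125 125.3 [1.1 0.1 2.4]
121 121.0 [1.  0.7 3.1]
117 116.4 [0.3 0.3 0.9]
113 112.6 [ 0.3 -0.1  0.5]
109 109.1 [-0.8 -0.3  4.1]
105 105.6 [-1.7 -0.3  7. ]
103.5 104.2 [-2.1  0.4  7.2]
102.0 102.7 [-1.3  1.3  5.8]
100.5 101.0 [0.9 0.7 5.1]
99.0 98.9 [1.  1.  1.9]
97.5 97.1 [ 0.7 -0.6  1. ]
96.0 95.8 [ 1.1 -0.6  0.8]
94.5 94.5 [-0.2 -0.1  1.3]
93.0 93.1 [0.  1.7 3.3]
91.5 91.7 [ 1.8 -1.3  3.9]
90.0 90.3 [ 1.  -0.6  6.5]
88.5 89.0 [ 1.3 -1.5  5.4]
87.0 87.6 [ 0.6 -1.5  7.6]
85.5 86.2 [ 0.4 -1.4  7.9]
43.3917 [([450.0, 466.0, 53.0], 0.44)]
```

View pics/s7.png

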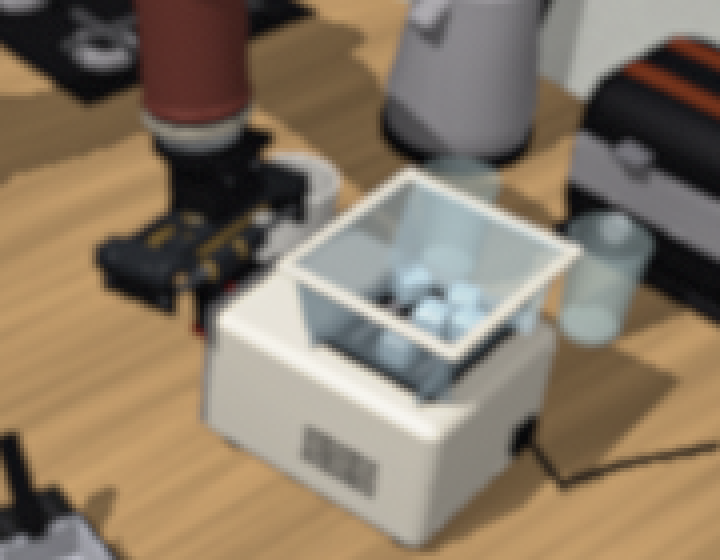

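The closed fingers press the red lever at (200,320), and there have been two force peaks so far (z ≈ 121 and 104). I keep going to the third peak and the stop.

Run:
```python
from dial import *
z=85.5
while z>70:
    z-=1
    env.line_to(D(-48,z)[0],vel=50); env.pause(.15)
    S=[(env.pause(.02),env.observe())[1] for _ in range(4)]; f=np.mean([s["ft_force"] for s in S],0); print(z,S[-1]["position"][2].round(1),f.round(1),round(S[-1]["time"],1))
    if f[2]>15: break
```

```text
84.5 85.6 [-0.4 -1.5 11.7] 44.0
83.5 85.0 [-2.5 -2.7 16.2] 44.5
```

The force profile fits: three peaks (z ≈ 149, 121 and 104), then the spring rise, then a stiff stop at z ≈ 85. Geometry puts the lever there at about 1.2 rad, pressed with 16 N. I hand in.

Run:
```python
from dial import *
env.pause(.3); s=env.observe(); print(s["position"],s["ft_force"].round(1),s["time"]); print(env.job_done())
```

```text
[467.71817081 140.92016863  85.07184702] [-1.9 -3.4 16.8] 44.775
the job is handed in; nothing more can be done
None
```

I handed the job in at 44.8 s: five ice cubes are in the hopper, the scoop is flat on its mat, and the gripper is holding the dial down with about 17 N. By force and lever geometry the dial is at its end stop (third setting); the gripper hid the lever, so I couldn't confirm that in a picture.

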